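# Hold the scrap bin open by its lever and ease it shut

### The job

Of the two scrap bins on the repair counter, press the lever of the wider one all the way down with your fingertips so that its lid opens fully, and keep it open for at least three seconds so that I can drop in scrap. Then let the lever come up slowly so that the lid settles shut without slamming, and move clear. Do not touch the lid itself, do not open the narrower bin, and leave everything else on the counter where it is.

Things in the scene. Friction and masses are not known exactly. Their poses are not given: they have to be found in the camera images.
- wide_bin: The wider of two fixed brushed-steel counter-top scrap bins, 160 mm wide (along its own y), 130 mm deep (own x), rim 100 mm high. Origin: centre of its underside. Its +x axis points from the lever side to the lid's hinge, +z up.
- wide_paddle (a point): Centre of the top face of the wide bin's lever paddle: a bare aluminium plate 42 mm wide (bin y) by 32 mm deep (bin x), 8 mm thick. It sits 165 mm from the bin's origin along the bin's -x, 85 mm above the counter at rest. It swings down about 42 mm on an arc of 135 mm radius round a pivot lying 30 mm on the -x side of the bin's origin and 80 mm high; the plate then slopes by 0.32 rad, its outer edge lower.
- wide_lever (a joint): Lever angle of the wide bin, rad: 0 at rest, 0.32 fully pressed (hard stop).
- wide_lid (a joint): Lid angle of the wide bin, rad: 0 shut, 0.9 fully open. It is linked to the lever: lid angle = 2.8 x lever angle. The lid hinges on the bin's far (+x) rim. Nothing but the lid's weight returns it: the paddle follows a fingertip that rises from it; let go, the lid falls and slams. Holding it open takes roughly 2 to 8 N on the paddle.
- wide_lid_edge (a point): Middle of the free edge (top face) of the wide bin's lid, a steel sheet 136 mm by 190 mm and 6 mm thick with a raised middle; 107 mm above the counter and 94 mm horizontally from the paddle's centre when shut; it rises away from the paddle on opening.
- narrow_bin: The narrower of two fixed brushed-steel counter-top scrap bins, 90 mm wide (along its own y), 130 mm deep (own x), rim 100 mm high. Origin: centre of its underside. Its +x axis points from the lever side to the lid's hinge, +z up.
- narrow_paddle (a point): Centre of the top face of the narrow bin's lever paddle: a bare aluminium plate 42 mm wide (bin y) by 32 mm deep (bin x), 8 mm thick. It sits 165 mm from the bin's origin along the bin's -x, 85 mm above the counter at rest. It swings down about 42 mm on an arc of 135 mm radius round a pivot lying 30 mm on the -x side of the bin's origin and 80 mm high; the plate then slopes by 0.32 rad, its outer edge lower.
- narrow_lever (a joint): Lever angle of the narrow bin, rad: 0 at rest, 0.32 fully pressed (hard stop).
- narrow_lid (a joint): Lid angle of the narrow bin, rad: 0 shut, 0.9 fully open. It is linked to the lever: lid angle = 2.8 x lever angle. The lid hinges on the bin's far (+x) rim. Nothing but the lid's weight returns it: the paddle follows a fingertip that rises from it; let go, the lid falls and slams. Holding it open takes roughly 2 to 8 N on the paddle.
- narrow_lid_edge (a point): Middle of the free edge (top face) of the narrow bin's lid, a steel sheet 136 mm by 120 mm and 6 mm thick with a raised middle; 107 mm above the counter and 94 mm horizontally from the paddle's centre when shut; it rises away from the paddle on opening.
- flux_tin_center (a point): Loose aluminium tin, 40 mm across and 34 mm high, about 80 mm to the -y side (bin's frame) of the wide bin's paddle; point at its centre.
- screw_tin_center (a point): Loose steel tin, 36 mm across and 40 mm high, about 80 mm to the -y side (bin's frame) of the narrow bin's paddle; point at its centre.
- cleaner_jar: Loose jar, 40 mm across, 75 mm high, between the bins; origin at the centre of its underside.
- spool: Loose aluminium spool, 56 mm across, 38 mm high, at the right of the counter; origin at the centre of its underside.
- phone: Loose phone, 150 x 72 x 8 mm, flat on the counter; origin at the centre of its underside.
- screwdriver: Loose screwdriver, 150 mm long, lying on the counter along its own x.
- spudger: Loose flat prying spatula, 150 mm long, lying on the counter along its own x.

How it is judged:
By the outcome, as a careful person would: the job done as asked, in the order asked, and still so for the second after the job is handed in, with the robot touching nothing.
It also fails if it takes over 48 s, if anything falls off the work surface, if the arm or the gripper's body presses on something with over 40 N, if the wrist force passes 120 N, or if a joint passes its speed limit or range.

### The arm

A 6-joint arm with a two-finger parallel gripper is mounted at the origin on the work surface. World frame = base frame: x ahead of the robot, y to its left, z up, the work surface at z = 0. Lengths are in m, angles in rad, forces in N, time in s.
With the tool pointing down it reaches from about 0.375 to 0.925 m from the base axis. Payload 5.7 kg.
Tool frame: the origin (TCP) lies midway between the tips of the shut fingers; the grasp point (between the pads) lies 19 mm behind it; z points along the fingers, y is the line along which they close (so a half turn about z gives the same grasp; the last joint's range is limited). The gripper opens to 88 mm and grips with 3 to 60 N. Pads are 20 mm wide; open, the fingers measure 115 mm over their backs; the gripper's body (75 mm by 178 mm) begins 61 mm behind the grasp point.
Start: joints at [-1.322, 0.359, 1.51, -0, 1.272, -0.115], TCP at [0.213, -0.561, 0.223] pointing down, gripper open.
Joint ranges: [-2.97, 2.97], [-1.01, 2.36], [0.21, 2.38], [-0.96, 4.11], [0.2, 2.71], [-2.98, 2.98]. Speed limits (rad/s): [2.39, 2.39, 3.14, 3.14, 3.14, 3.14].

### API

Orientations are given as a unit quaternion [x, y, z, w].
In Python, from bench import move_ptp, servo_line, goto_joints, move_gripper, sleep, inverse_kinematics, capture, PlanningError, close_job, spot_in, silhouettes, current_clock, current_joint_pos, current_qvel, current_joint_torque, current_position, current_orientation, current_force, current_torque, current_finger_gap, current_grip_force gives the robot as it stands. Calls block until the motion is done:
- move_ptp(position, orientation): joint-space move of the TCP to a pose.
- servo_line(position, orientation=None, rate=0.15, contact_N=None): straight line of the TCP; orientation=None keeps the orientation; rate is the mean speed in m/s. With contact_N (N) it stops when the force on the tool has changed by that much, and returns True; else False.
- goto_joints(angles): joint-space move.
- move_gripper(opening): finger opening in m; the grip force is fixed at half the most; returns when the fingers have stopped.
- sleep(seconds).
- inverse_kinematics(position, orientation): joint angles nearest the present ones, or None.
- capture(name): name is "scene" or "side" or "wrist"; returns a dict with "image" (400x640x3 uint8, blue, green, red), "range_z" (400x640 float32, m along the optical axis (not along the pixel's ray), 0 where there is no reading), "intrinsics" (3x3 intrinsics, pixels), "R" (3x3) and "t" (3): a world point X has camera coordinates R X + t. Camera axes: x right, y down, z forward; pixel columns grow to the right and rows downward; lengths in m; the calibration is good to about 2 mm. A picture is of the moment at which its call begins.
A pose or a line that the arm cannot do raises PlanningError and nothing moves.
- close_job(): hands the job in; it is judged then, once.
Trained networks look in the newest picture that a camera, given by its name, has taken for a name from the list of things; names that differ only in an ending like _2 or _b are one class to them, and where a whole thing is asked for, a point or a joint stands for the part that bears it (a point fixed in the world has none). Each returns a list of dicts, best first, with "conf" (0 to 1); they miss things now and then, are a little off and sometimes report something else, mostly with a low value. They report only what shows in the picture. A call takes as long as a camera call.
- spot_in(camera, query): "xy" ([column, row] in pixels, amid what is visible of it).
- silhouettes(camera, query): "region" (400x640 bool, what is visible of it) and "xy" ([column, row] in pixels, amid what is visible of it).
Readings, each from a call of its own:
- current_clock(): time.
- current_joint_pos(): joint angles.
- current_qvel(): joint speeds.
- current_joint_torque(): joint torques, N m.
- current_position(): TCP position.
- current_orientation(): TCP orientation.
- current_force(): force on the tool from outside, world axes, zero at the start.
- current_torque(): the same for the moment, N m.
- current_finger_gap(): finger opening in m.
- current_grip_force(): force on a finger pad.
Only numpy, scipy, OpenCV 4.12 (cv2) and the standard library are available. Lean on these libraries where they do the work, as an engineer would, in place of code of your own. Each camera call takes 0.05 s, during which the arm holds its last target. There are 200 camera calls.

## Working session

There is one attempt and no reset: what is moved stays moved. The work goes in short steps, each a Python script; the robot and the scene stay as the last script left them, time stands still between calls to the robot, and variables do not carry over. Pictures are saved under pics/ and viewed, at most 10 in all, crops included, and the job is handed in when it is done.

```bash
mkdir -p pics
cat > h.py <<'E'
from bench import *
import numpy as np, cv2
def deproj(c,uv,z):
    K=c["intrinsics"]; p=np.linalg.inv(K)@np.array([uv[0],uv[1],1.])*z
    return c["R"].T@(p-c["t"])
def cloud(c,m):
    v,u=np.nonzero(m&(c["range_z"]>0)); z=c["range_z"][v,u]
    p=(np.linalg.inv(c["intrinsics"])@np.stack([u,v,np.ones_like(u)]))*z
    return (c["R"].T@(p-c["t"][:,None])).T
E
python3 - <<'E'
from h import *
ims=[]
for cam in ["scene","side"]:
    c=capture(cam); ims.append(c["image"])
    cv2.imwrite(f"pics/{cam}.png",c["image"])
    for q in ["wide_bin","narrow_bin","wide_paddle","narrow_paddle","wide_lid","narrow_lid","flux_tin_center","cleaner_jar"]:
        for s in silhouettes(cam,q)[:2]:
            P=cloud(c,s["region"])
            if len(P)>5: print(cam,q,round(s["conf"],2),np.round(s["xy"]),len(P),np.median(P,0).round(3),np.percentile(P,3,0).round(3),np.percentile(P,97,0).round(3))
print(current_clock(),current_orientation())
E
```

```text
scene wide_bin 0.9 [365. 267.] 5779 [0.675 0.209 0.106] [0.507 0.113 0.005] [0.725 0.29  0.111]
scene narrow_bin 0.85 [230. 202.] 3156 [ 0.639 -0.21   0.101] [ 0.471 -0.286 -0.   ] [ 0.698 -0.172  0.11 ]
scene wide_paddle 0.94 [393. 223.] 378 [0.51  0.221 0.083] [ 0.474  0.127 -0.001] [0.564 0.297 0.086]
scene wide_paddle 0.74 [363. 266.] 5668 [0.675 0.208 0.106] [0.509 0.114 0.006] [0.725 0.289 0.111]
scene narrow_paddle 0.65 [253. 168.] 356 [ 0.495 -0.203  0.082] [ 0.386 -0.297 -0.002] [ 0.661 -0.166  0.091]
scene narrow_paddle 0.57 [363. 262.] 3886 [0.658 0.206 0.107] [0.586 0.112 0.102] [0.721 0.29  0.111]
scene wide_lid 0.85 [365. 263.] 3923 [0.658 0.206 0.107] [0.583 0.114 0.101] [0.721 0.29  0.111]
scene wide_lid 0.72 [231. 203.] 3009 [ 0.641 -0.209  0.103] [ 0.477 -0.283  0.003] [ 0.698 -0.172  0.11 ]
scene narrow_lid 0.95 [223. 194.] 1592 [ 0.633 -0.227  0.107] [ 0.563 -0.287  0.102] [ 0.695 -0.173  0.111]
scene flux_tin_center 0.63 [365. 228.] 126 [0.49  0.146 0.029] [0.465 0.131 0.006] [0.499 0.161 0.035]
scene cleaner_jar 0.84 [277. 262.] 360 [ 0.718 -0.     0.051] [ 0.69
[... 614 characters left out ...]
9] [0.715 0.295 0.111]
side wide_lid 0.62 [208. 315.] 674 [0.541 0.537 0.002] [ 0.505  0.454 -0.003] [0.57  0.589 0.019]
side narrow_lid 0.72 [336. 157.] 716 [ 0.617 -0.22   0.105] [ 0.556 -0.282  0.082] [ 0.688 -0.167  0.111]
side flux_tin_center 0.68 [305. 243.] 115 [0.47  0.154 0.031] [0.456 0.135 0.002] [0.489 0.168 0.037]
side flux_tin_center 0.34 [264. 226.] 2731 [0.61  0.218 0.103] [0.498 0.118 0.   ] [0.711 0.297 0.111]
side cleaner_jar 0.65 [290. 191.] 160 [0.694 0.005 0.043] [ 0.684 -0.018 -0.   ] [0.713 0.018 0.075]
side cleaner_jar 0.29 [306. 247.] 131 [0.469 0.154 0.03 ] [0.455 0.133 0.001] [0.49  0.168 0.036]
0.9 [ 9.83502425e-01  1.80894938e-01  6.50241190e-06 -4.00632220e-05]
```

View pics/scene.png

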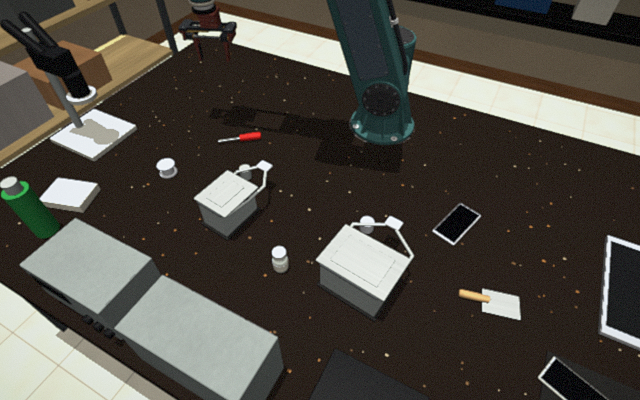

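View pics/side.png

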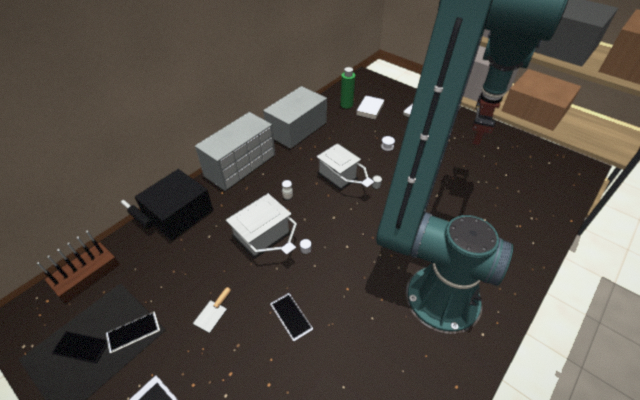

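The scene view shows the wide bin at about (365,267) with its paddle at (394,223) and the flux tin at (366,224). The narrow bin is at (230,202). The side view agrees: wide lid (257,217), paddle (289,248). Next I'll fit the lid's rectangle to get the axes and paddle pose.

```bash
cat >> h.py <<'E'
def fit():
    for cam in ["scene","side"]:
        c=capture(cam)
        P=cloud(c,np.ones((400,640),bool)); 
        L=P[(P[:,2]>.096)&(P[:,2]<.118)&(P[:,0]>.53)&(P[:,0]<.76)&(P[:,1]>.08)&(P[:,1]<.34)]
        (cx,cy),(w,h),a=cv2.minAreaRect((L[:,:2]*1000).astype(np.float32))
        ax=[np.radians(a+90*k) for k in range(4)]
        ax=min(ax,key=lambda t:abs(np.arctan2(np.sin(t),np.cos(t))))
        ctr=np.array([cx,cy])/1000; d=np.array([np.cos(ax),np.sin(ax)])
        Q=P[(abs(P[:,2]-.085)<.006)&(P[:,0]>.44)&(P[:,0]<.53)&(P[:,1]>.16)&(P[:,1]<.3)]
        r=(Q[:,:2]-ctr)@d; s=(Q[:,:2]-ctr)@np.array([-d[1],d[0]])
        k=(r<-.14)&(abs(s)<.026)
        print(cam,"lid",ctr.round(4),round(w),round(h),"yaw",round(ax,3),"pred",(ctr-.162*d).round(4),"pts",k.sum(),np.mean(Q[k],0).round(4),(Q[k].min(0)+Q[k].max(0))/2, np.percentile(r[k],[2,98]).round(3),np.percentile(s[k],[2,98]).round(3))
E
python3 -c "from h import *; fit()"
```

```text
scene lid [0.6502 0.2   ] 190 142 yaw 6.157 pred [0.4895 0.2204] pts 172 [0.4924 0.2203 0.0833] [0.49215083 0.21830688 0.08358045] [-0.178 -0.142] [-0.023  0.021]
side lid [0.647  0.2047] 192 144 yaw 6.16 pred [0.4862 0.2246] pts 106 [0.4847 0.2264 0.0831] [0.48845783 0.22248844 0.08424117] [-0.18  -0.143] [-0.02   0.023]
```

```bash
cat >> h.py <<'E'
from scipy.spatial.transform import Rotation as Ro
YAW=-0.125; PAD=np.array([.4885,.222,.085])
d=np.array([np.cos(YAW),np.sin(YAW),0]); up=np.array([0,0,1.]); by=np.array([-d[1],d[0],0])
def quat(th,s):
    z=np.sin(th)*d-np.cos(th)*up; y=s*by
    return Ro.from_matrix(np.stack([np.cross(y,z),y,z],1)).as_quat()
def pad(th):  # paddle top centre at lever angle th
    piv=PAD+.135*d-.005*up
    return piv+(-.135*np.cos(th)-.005*np.sin(th))*d+(.005*np.cos(th)-.135*np.sin(th))*up
E
python3 - <<'E'
from h import *
move_gripper(0.0)
q0=current_joint_pos()
best=[]
for s in (1,-1):
    a=inverse_kinematics(PAD+.09*up,quat(0,s)); b=inverse_kinematics(pad(.33),quat(.32,s))
    print(s,None if a is None else np.round(a,2),None if b is None else np.round(b,2))
    if a is not None and b is not None: best.append((np.abs(np.array(a)-q0).max(),s))
s=min(best)[1]
move_ptp(PAD+.09*up,quat(0,s)); print("s",s,current_position(),current_clock())
fit()
c=capture("wrist"); cv2.imwrite("pics/w1.png",c["image"])
for r in silhouettes("wrist","wide_paddle")[:3]:
    P=cloud(c,r["region"]); P=P[abs(P[:,2]-.085)<.006]
    if len(P)>5: print(round(r["conf"],2),np.round(r["xy"]),len(P),np.median(P,0).round(4),P.min(0).round(3),P.max(0).round(3))
u=c["intrinsics"]@(c["R"]@PAD+c["t"]); print("pad px",u[:2]/u[2])
E
```

```text
1 [ 0.3   0.32  1.71 -0.    1.12 -1.15] [ 0.41  0.45  2.04 -0.42  0.4  -0.67]
-1 [ 0.3   0.32  1.71 -0.    1.12  1.99] [ 0.41  0.45  2.04 -0.42  0.4   2.47]
s 1 [0.4889253  0.22137204 0.17502652] 5.2583
scene lid [0.6511 0.1996] 192 142 yaw 6.151 pred [0.4905 0.2209] pts 167 [0.4923 0.2209 0.0832] [0.49238193 0.21880638 0.08399473] [-0.177 -0.142] [-0.022  0.022]
side lid [0.6459 0.2064] 187 142 yaw 6.138 pred [0.4856 0.2299] pts 100 [0.4844 0.2275 0.0835] [0.48921025 0.2268904  0.08461425] [-0.179 -0.143] [-0.025  0.019]
0.94 [318. 205.] 2842 [0.4951 0.2206 0.0839] [0.47  0.153 0.079] [0.537 0.275 0.087]
pad px [317.66601472 197.61935476]
```

View pics/w1.png

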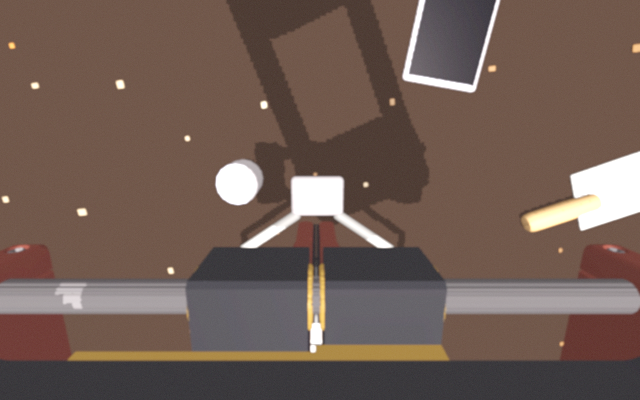

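The wrist view shows the paddle squarely at about (318,196), against a prediction of (318,198). The flux tin is clear at (239,182). Alignment is good, so I'll press.

Run:
```python
from h import *
q=lambda th: quat(th,1)
servo_line(PAD+.012*up,q(0),rate=.12)
hit=servo_line(PAD-.004*up,q(0),rate=.02,contact_N=1.5)
print("touch",hit,current_position(),current_force(),current_clock())
for th in (.11,.22,.29):
    h=servo_line(pad(th),q(th),rate=.05,contact_N=25); print(th,h,current_force().round(1))
h=servo_line(pad(.365),q(.32),rate=.02,contact_N=10)
p=current_position(); print("end",h,p,(p-pad(.32)).round(4),current_force(),current_clock())
c=capture("side"); cv2.imwrite("pics/s2.png",cv2.resize(c["image"][130:330,160:420],None,fx=2.5,fy=2.5))
P=cloud(c,np.ones((400,640),bool)); L=P[(P[:,2]>.125)&(P[:,0]>.55)&(P[:,0]<.76)&(P[:,1]>.08)&(P[:,1]<.33)&(P[:,2]<.25)]
r=(L-PAD)@d; print(len(L),"lid slope",np.polyfit(r,L[:,2],1) if len(L)>5 else None, np.percentile(L[:,2],98) if len(L) else 0)
```

```text
touch True [0.4884893  0.22199111 0.08493452] [-0.58395977  0.06391016  3.7955733 ] 6.8583
0.11 False [-4.2  0.5  4.4]
0.22 False [-3.3  0.6  3.4]
0.29 False [-3.1 -0.   1.9]
end True [0.49429962 0.22113031 0.04323054] [ 0.0006 -0.0002  0.001 ] [-1.70209685 -0.60751605  8.46916097] 8.425
154 lid slope [-1.19651316  0.37947451] 0.20978887357304407
```

View pics/s2.png

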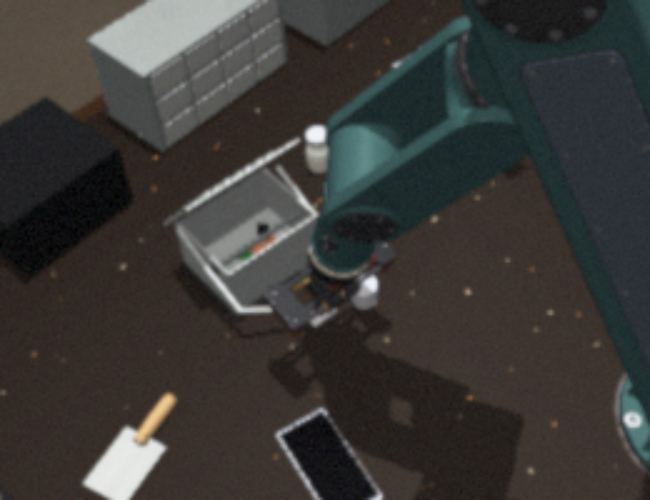

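The lid stands open (bin interior visible at about (250,240)) at a slope of about 0.875 rad, and the force rise shows the hard stop. I'll press slightly firmer, hold, then release slowly.

Run:
```python
from h import *
q=lambda th: quat(th,1)
p=current_position(); servo_line(p-.0015*up,rate=.01,contact_N=20)
print("hold",current_position()-pad(.32),current_force().round(1),current_clock())
sleep(4.5)
print(current_force().round(1),current_clock())
for th in (.29,.2,.1,.03,0):
    servo_line(pad(th),q(th),rate=.007); print(th,current_force().round(1),round(current_clock(),1))
servo_line(PAD+.006*up,q(0),rate=.004); print(current_force().round(1))
servo_line(PAD+.12*up,q(0),rate=.1)
print(current_force().round(1),current_clock())
goto_joints([-.3]+list(current_joint_pos()[1:]))
c=capture("scene"); cv2.imwrite("pics/f.png",c["image"]); fit()
for n in ["flux_tin_center","cleaner_jar"]:
    for s in silhouettes("scene",n)[:1]:print(n,np.median(cloud(c,s["region"]),0).round(3))
print(current_clock())
```

```text
hold [ 0.00058339 -0.00024464  0.00096619] [-4.3 -1.1  8.1] 8.7167
[-2.7 -0.4  8. ] 13.2167
0.29 [ 0.5 -1.4  2.6] 14.0
0.2 [ 0.1 -2.2  4.2] 15.8
0.1 [-1.8 -1.7  5. ] 17.9
0.03 [-1.8 -2.8  4.8] 19.4
0 [-2.5 -2.   4.9] 20.1
[ 0.6 -0.1  0.4]
[-1.1  0.5  0.7] 23.0917
scene lid [0.6508 0.2001] 190 142 yaw 6.156 pred [0.4901 0.2207] pts 168 [0.4925 0.2208 0.0834] [0.49309701 0.21836952 0.08324331] [-0.177 -0.141] [-0.022  0.022]
side lid [0.6463 0.2047] 192 145 yaw 6.16 pred [0.4856 0.2246] pts 107 [0.4852 0.2255 0.0829] [0.48618074 0.22242662 0.08338229] [-0.179 -0.143] [-0.022  0.023]
cleaner_jar [0.718 0.    0.053]
24.5417
```

View pics/f.png

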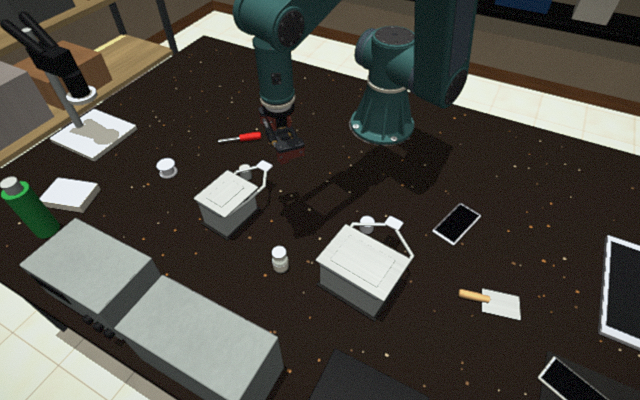

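The final view shows both lids shut, the tins, jar, phone and tools where they were, and the gripper well above the counter and clear.

```bash
python3 -c "
from h import *
print(current_position(),close_job())"
```

```text
the job is handed in; nothing more can be done
[ 0.52835851 -0.09020792  0.20435276] None
```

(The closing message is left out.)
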